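Hold a test blade in the blasting box

TASK

Push the blasting box's front door up until it is fully shut; then take the copper test blade with the red grip from the rack, pass it upright, tip first, down through the slot in the box's top until the white band on the blade is at the slot's mouth, and keep holding it there. The program finishes while the gripper is still holding the blade in the slot, its grip block clear above the box, with the door shut. Leave the other blades and everything else on the bench where they are.

Things in the scene. Friction and masses are not known exactly. Their poses are not given: they have to be found in the camera images.
- copper_blade: Blade standing in the rack: copper, 8 thick (own x) x 40 wide (own y) x 100 long, on top a red grip block 22 (x) x 40 (y) x 45 tall (100 to 145 above the tip). White band 50 to 70 above the tip. Origin: centre of the bottom end (tip), z up. 0.2 to 0.45 kg. The one to use. Lower 40 sit in the socket; lifts straight up. Pinch the grip from above across its thickness.
- brass_blade: Blade standing in the rack: brass, 8 thick (own x) x 40 wide (own y) x 100 long, on top a black grip block 22 (x) x 40 (y) x 45 tall (100 to 145 above the tip). White band 50 to 70 above the tip. Origin: centre of the bottom end (tip), z up. 0.2 to 0.45 kg. Leave alone.
- steel_blade: Blade standing in the rack: steel, 8 thick (own x) x 40 wide (own y) x 100 long, on top a blue grip block 22 (x) x 40 (y) x 45 tall (100 to 145 above the tip). White band 50 to 70 above the tip. Origin: centre of the bottom end (tip), z up. 0.2 to 0.45 kg. Leave alone.
- rack: Fixed wooden rack 80 (own x) x 200 (own y) x 50 tall, three sockets in a row along its y, 60 apart, with floors 10 above the bench; each holds one blade, its width along the rack's y. Which blade is where changes. Origin: centre of the underside.
- cabinet: Fixed blue steel blasting box 260 deep (own x) x 260 wide (own y) x 180 tall with a grey 12 mm thick top plate; hollow inside. Its front with the door faces own -x, towards the robot. A low round dust outlet 35 tall stands at the rear left of its top. Origin: centre of the underside.
- slot (a point): Centre of the slot's mouth, in the upper face of the cabinet's top plate (180 above the bench). The slot is 10 (along own x) x 42 (along own y), goes straight down through the 12 mm plate, has a 3 mm chamfer at the mouth and lies between two yellow lines; below it is at least 148 of free space. Axes as the cabinet's, z up.
- door (a joint): Angle of the cabinet's front door, rad: 0 = shut against its stop, grows as the door tips forward and down towards the robot (to 1.2). It starts partly open. The stiff hinge has friction and stays where it is left; pushing it shut takes about 3 to 6 N at the handle.
- door_hinge (a point): Middle of the door's hinge line, which runs along the cabinet's y at the outer lower edge of the door, 20 above the bench. Fixed to the door: its axes turn with the door. The door is 250 wide, 150 tall above the hinge, 12 thick, blue with a glass pane.
- door_handle (a point): Middle of the door's steel bar handle: round bar 10 thick, 100 long, along the cabinet's y, 35 out from the door's outer face and 120 above the hinge line (measured along the door).
- spray_bottle: Closed bottle with a red cap, 64 across, 180 tall. Bystander, stands loose on the bench; origin: centre of its underside.
- flux_jar: Squat jar with a white lid, 68 across, 75 tall. Bystander, stands loose on the bench; origin: centre of its underside.
- hammer: Hand hammer lying on the bench. Bystander, stands loose on the bench; origin: centre of its underside.
- fire_brick: Tan fire brick 115 x 200 x 50. Bystander, stands loose on the bench; origin: centre of its underside.
- pickle_dish: Small copper bowl, 100 across, 40 tall. Bystander, stands loose on the bench; origin: centre of its underside.
There are look-alikes about, which are no part of the job. Of the things that look like the copper_blade, the largest one is meant.

How it is judged (in metres and radians):
On the way, in this order (a step that is already met when the one before it is completed fails the run):
1. the door is shut while the copper blade is still outside the slot (value of joint door below 0.06 rad and not (x of copper_blade in the frame of slot between -0.006 and 0.006 m and y of copper_blade in the frame of slot between -0.006 and 0.006 m and z of copper_blade in the frame of slot below 0 m)), for 0.2 s.
2. the copper blade's tip is at least 20 mm down in the slot (x of copper_blade in the frame of slot between -0.006 and 0.006 m and y of copper_blade in the frame of slot between -0.006 and 0.006 m and z of copper_blade in the frame of slot below -0.02 m), for 0.1 s.
At the end, for the whole second after the job is handed in: Door shut (under 0.06 rad); copper blade upright in the slot (6 mm of centre, tilt under 0.12, turn under 0.15 rad), tip 44 to 76 mm below the mouth (white band at the mouth), still, gripped with over 1 N; other blades and loose things within 30 mm of their starts (value of joint door below 0.06 rad and x of copper_blade in the frame of slot between -0.006 and 0.006 m and y of copper_blade in the frame of slot between -0.006 and 0.006 m and z of copper_blade in the frame of slot between -0.076 and -0.044 m and angle between the z axis of copper_blade and the z axis of slot, either way round below 0.12 rad and angle between the y axis of copper_blade and the y axis of slot, either way round below 0.15 rad and contact force between the fingers and copper_blade above 1 N and linear speed of copper_blade below 0.03 m/s and distance of each of brass_blade, steel_blade, spray_bottle, flux_jar, hammer, fire_brick, pickle_dish from where it was at the start of the episode below 0.03 m); the arm keeps its last pose, push and grip.
It fails at once if another blade or a bystander is moved by more than 50 mm (distance of any of brass_blade, steel_blade, spray_bottle, flux_jar, hammer, fire_brick, pickle_dish from where it was at the start of the episode above 0.05 m).
It also fails if it takes over 64 s, if anything falls off the work surface, if the arm or the gripper's body presses on something with over 40 N, if the wrist force passes 120 N, or if a joint passes its speed limit or range.

ROBOT

A 6-joint arm with a two-finger parallel gripper is mounted at the origin on the work surface. World frame = base frame: x ahead of the robot, y to its left, z up, the work surface at z = 0. Lengths are in mm, angles in rad, forces in N, time in s.
With the tool pointing down it reaches from about 350 to 975 mm from the base axis. Payload 7.1 kg.
Tool frame: the origin (TCP) lies midway between the tips of the shut fingers; the grasp point (between the pads) lies 19 mm behind it; z points along the fingers, y is the line along which they close (so a half turn about z gives the same grasp; the last joint's range is limited). The gripper opens to 88 mm and grips with 3 to 60 N. Pads are 20 mm wide; open, the fingers measure 115 mm over their backs; the gripper's body (75 mm by 178 mm) begins 61 mm behind the grasp point.
Start: joints at [1.083, 0.423, 1.63, -0, 1.089, -0.019], TCP at [282.352, 557.568, 222.675] pointing down, gripper open.
Joint ranges: [-3, 3], [-0.9, 2.11], [0.09, 2.58], [-1.31, 4.45], [0.11, 2.69], [-2.54, 2.54]. Speed limits (rad/s): [2.39, 2.39, 3.01, 3.14, 3.14, 3.14].

INTERFACE

Orientations are given as a unit quaternion [w, x, y, z].
In Python, from station import bot gives the robot as it stands.
- The arm moves only by the tool apply_moves, never from a script. Its argument "steps" is a list of rows, each an object of numbers: "dx", "dy", "dz": the shift along the tool's x, y, z in units of 200 mm (1.0 is 200 mm); "wx", "wy", "wz": the turn, a rotation vector about the tool's x, y, z in units of 60 degrees (1.0 is 60 degrees); "gripper": the gripper command: -1 is fully open, 1 is shut, values between are in proportion. A call has 1 to 12 rows; each row shifts and turns the commanded pose from where the row before left it, along the tool's axes as they then stand; what a row does not reach is not made up. A row lasts 1/10 s, in which the tool goes at most 50 mm and 8.59 degrees, less where a joint would pass 70% of its speed; a pose out of reach is approached as far as the arm can. A call with a number of a shift or a turn outside -1 to 1 is refused whole. A call with a gripper value outside its range is refused whole. The fingers move at their own pace and stop on an object; "grip_force" is the grip in N (left out, the last holds). Time passes only in rows, so rows that do not move let the fingers close. It gives the time, the measured TCP pose, the force, the opening and the grip force at its end, in the units of the state.
- bot.sense(): the state, without advancing time (a new reading comes with each control period).
- bot.capture(name): name is "scene" or "top" or "wrist"; returns the picture (480x640x3 uint8, blue, green, red); there is no depth.
- bot.camera_params(name): a dict with "fx", "fy", "cx", "cy" (pixels), "k1" (the pictures are not rectified: a ray, as slopes to the right and down, at radius r is drawn at 1 + k1 r^2 times it, then the intrinsics apply), "rvec" (rotation vector, rad) and "tvec" (3), from world to camera coordinates, as OpenCV has them. Camera axes: x right, y down, z forward; pixel columns grow to the right and rows downward; lengths in mm; the calibration is good to about 2 mm. A picture is of the moment at which its call begins: read the wrist's pose just before it. camera_params takes no time and is no camera call; for the wrist camera it gives the pose at the moment of the call.
- bot.hand_in(): hands the job in; it is judged then, once.
Trained networks look in the newest picture that a camera, given by its name, has taken for a name from the list of things; names that differ only in an ending like _2 or _b are one class to them, and where a whole thing is asked for, a point or a joint stands for the part that bears it (a point fixed in the world has none). Each returns a list of dicts, best first, with "score" (0 to 1); they miss things now and then, are a little off and sometimes report something else, mostly with a low value. They report only what shows in the picture. A call takes as long as a camera call. They do not tell look-alikes from the thing itself.
- bot.search_frame(query, camera): "extent" ([left, top, right, bottom] in pixels, round what is visible of it).
The state is a dict: "t": time; "joint_positions": joint angles; "dq": joint speeds; "joint_torque": joint torques, N m; "position": TCP position; "ee_rot": TCP orientation; "ft_force": force on the tool from outside, world axes, zero at the start; "ft_torque": the same for the moment, N m; "gripper_width": opening from 0.0 (shut) to 1.0 (fully open); "grip_force": force on a finger pad.
Only numpy, scipy, OpenCV 4.12 (cv2) and the standard library are available. Lean on these libraries where they do the work, as an engineer would, in place of code of your own. Each camera call takes 0.05 s, during which the arm holds its last target. There are 200 camera calls.

## Working session

There is one attempt and no reset: what is moved stays moved. The work goes in short steps, Python scripts to look and compute and a tool call to move; the robot and the scene stay as the last step left them, time stands still between calls to the robot, and variables do not carry over. Pictures are saved under pics/ and viewed, at most 10 in all, crops included, and the job is handed in when it is done.

Besides the shell and the picture viewer there is one more tool, called after ">>>" by a JSON object that holds its "name" and its "arguments". apply_moves: Moves the arm, as the interface text tells. Shifts and turns lie within -1 to 1; 1 stands for 200 mm of shift or 60 degrees of turn. Its arguments: {"type":"object","properties":{"steps":{"type":"array","items":{"type":"object","properties":{"dx":{"type":"number","minimum":-1,"maximum":1},"dy":{"type":"number","minimum":-1,"maximum":1},"dz":{"type":"number","minimum":-1,"maximum":1},"wx":{"type":"number","minimum":-1,"maximum":1},"wy":{"type":"number","minimum":-1,"maximum":1},"wz":{"type":"number","minimum":-1,"maximum":1},"gripper":{"type":"number"}}}},"grip_force":{"type":"number"}},"required":["steps"]}

```bash
mkdir -p pics; ls; python3 - <<'E'
from station import bot
import cv2
for n in("scene","top"):
    cv2.imwrite(f"pics/{n}0.png",bot.capture(n)); p=bot.camera_params(n); print(n,p)
    for q in("copper_blade","cabinet","door_handle","rack"):
        print(q,[(round(d["score"],2),[round(v) for v in d["extent"]]) for d in bot.search_frame(q,n)][:5])
s=bot.sense();print(s)
E
```

```text
pics
scene {'fx': 484.01692102021093, 'fy': 484.01692102021093, 'cx': 317.96460338300056, 'cy': 236.2153264997968, 'k1': -0.06904744508293575, 'rvec': array([ 2.25177338, -0.82094159,  0.32281848]), 'tvec': array([-451.65145414,  362.89555124, 1064.26888561])}
copper_blade [(0.96, [353, 367, 370, 398]), (0.93, [385, 319, 408, 360]), (0.88, [431, 354, 449, 392])]
cabinet [(0.98, [214, 135, 362, 265]), (0.73, [214, 189, 290, 264])]
door_handle [(0.63, [216, 188, 290, 264])]
rack [(0.75, [205, 150, 244, 202]), (0.72, [329, 308, 418, 387])]
top {'fx': 559.0384142506385, 'fy': 559.0384142506385, 'cx': 319.77959273557934, 'cy': 243.020584929854, 'k1': -0.07565814099564114, 'rvec': array([ 2.24906857, -1.95778242,  0.2014685 ]), 'tvec': array([ -91.36649792,  589.56790598, 1427.25768412])}
copper_blade [(0.5, [466, 270, 490, 283]), (0.43, [429, 319, 448, 332])]
cabinet [(0.78, [192, 143, 306, 293])]
door_handle [(0.68, [190, 259, 296, 295])]
rack [(0.83, [375, 263, 456, 305])]
{'t': 0.5, 'joint_positions': array([ 1.08298534e+00,  4.23105425e-01,  1.62995847e+00,  7.36660723e-06,
        1.08858875e+00, -1.89940890e-02]), 'dq': array([0.00078711, 0.00030029, 0.00037291, 0.00031375, 0.00038411,
       0.00050965]), 'joint_torque': array([-8.05049658e-04, -5.44150937e+01, -2.73813701e+01,  6.42457441e-02,
        1.77714525e-02, -3.28973363e-05]), 'position': array([282.34372681, 557.53608717, 222.64865432]), 'ee_rot': array([-1.06786374e-05,  2.32269316e-01,  9.72651512e-01, -2.82184998e-05]), 'ft_force': array([ 0.92921737,  0.50594198, -0.26946027]), 'ft_torque': array([-0.04038298,  0.01721917,  0.00421272]), 'grip_force': 0.0, 'gripper_width': 1.0016346804358969}
```

View pics/scene0.png

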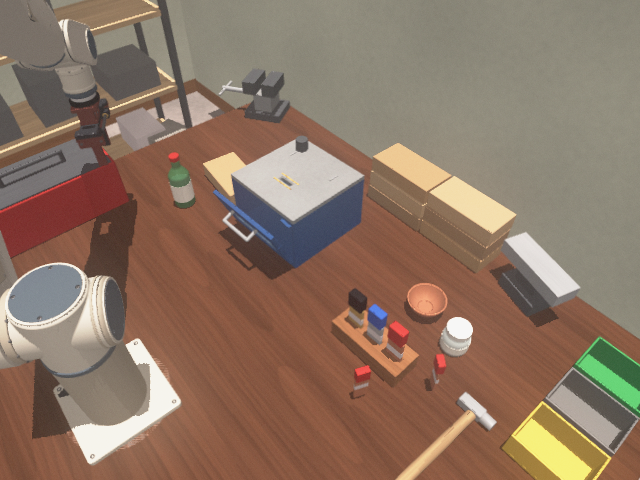

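View pics/top0.png

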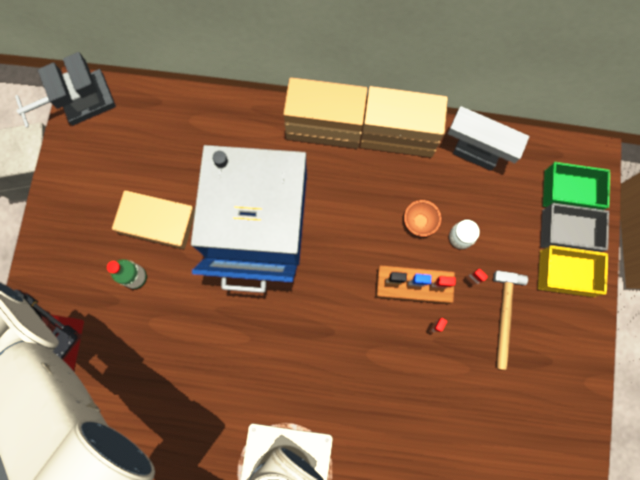

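Three red-gripped candidates: scene (398,340), in the rack; (361,380) and (439,370), both loose on the bench. The rack one fits: it stands in the rack and looks the largest. I'll confirm it in an enlarged crop, together with the cabinet.

```bash
cat > h.py <<'E'
import numpy as np, cv2
from station import bot
def K(p): return np.array([[p["fx"],0,p["cx"]],[0,p["fy"],p["cy"]],[0,0,1.]])
def ray(p,uv):
    d=np.array([(uv[0]-p["cx"])/p["fx"],(uv[1]-p["cy"])/p["fy"]]); s=d.copy()
    for _ in range(20): s=d/(1+p["k1"]*(s@s))
    R=cv2.Rodrigues(np.array(p["rvec"],float))[0]; t=np.array(p["tvec"],float)
    v=R.T@np.array([*s,1]); return -R.T@t, v/np.linalg.norm(v)
def onz(p,uv,z):
    o,v=ray(p,uv); return o+v*(z-o[2])/v[2]
def tri(*pu):
    A=0;b=0
    for p,u in pu:
        o,v=ray(p,u); M=np.eye(3)-np.outer(v,v); A=A+M; b=b+M@o
    return np.linalg.solve(A,b)
def proj(p,X):
    return cv2.projectPoints(np.atleast_2d(np.array(X,float)),np.array(p["rvec"],float),np.array(p["tvec"],float),K(p),np.array([p["k1"],0,0,0.]))[0][:,0]
E
python3 - <<'E'
from h import *
t=cv2.imread("pics/top0.png");s=cv2.imread("pics/scene0.png")
r=lambda im,a,b,c,d,f:cv2.resize(im[b:d,a:c],None,fx=f,fy=f,interpolation=cv2.INTER_CUBIC)
A=r(t,180,140,320,300,3);B=r(s,320,280,460,400,3);C=r(t,370,255,500,340,3)
W=np.zeros((600,800,3),np.uint8)
W[:480,:420]=A[:480]; W[:255,420:800]=C[:,:380]
B=r(s,325,285,455,400,2.9); W[256:256+B.shape[0],420:420+B.shape[1]]=B[:344,:380]
cv2.imwrite("pics/c1.png",W)
p=bot.camera_params("top")
for u in [(204,147),(306,152),(299,254),(195,247),(247,213)]: print(u,onz(p,u,180).round())
for u in [(398,277),(423,280),(447,282)]: print(u,onz(p,u,155).round())
for u in [(441,325),(481,275)]: print(u,onz(p,u,60).round())
E
```

```text
(204, 147) [779. 314. 180.]
(306, 152) [800.  54. 180.]
(299, 254) [538.  34. 180.]
(195, 247) [520. 289. 180.]
(247, 213) [622. 176. 180.]
(398, 277) [ 519. -214.  155.]
(423, 280) [ 520. -276.  155.]
(447, 282) [ 523. -336.  155.]
(441, 325) [ 425. -351.   60.]
(481, 275) [ 570. -444.   60.]
```

View pics/c1.png

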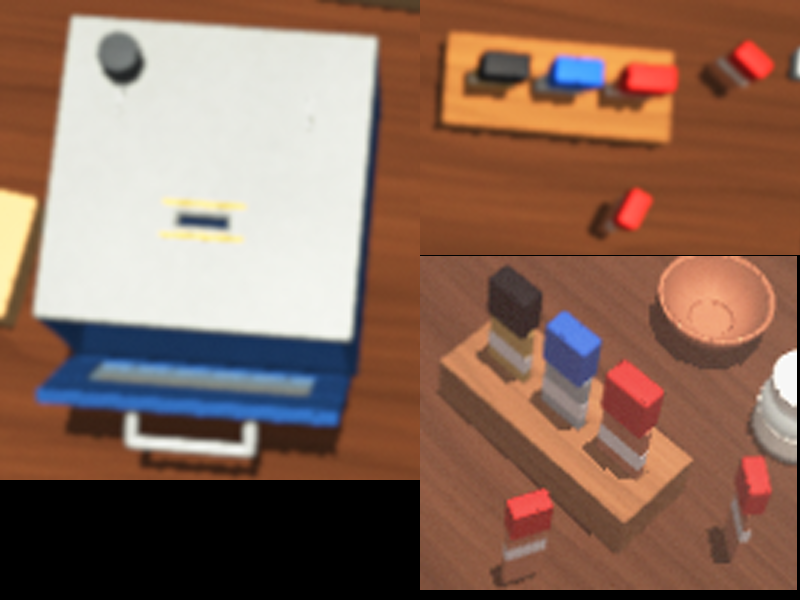

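The rack one at (398,340) is confirmed: it is copper and the largest, and the two loose ones are clearly smaller. The slot shows at top (247,213.7), the door is part open, and the handle bar is at top (243,289).

```bash
python3 - <<'E'
from h import *
T=bot.camera_params("top");S=bot.camera_params("scene")
t=cv2.imread("pics/top0.png");s=cv2.imread("pics/scene0.png")
print("handle",tri((T,(243.5,289.3)),(S,(239,230))).round())
c=np.array([659,173.]);a=.08;ux=np.array([np.cos(a),np.sin(a)])
for hx in(-130,-142):
  for th in np.arange(.3,1.2,.1):
    d=hx-(120*np.sin(th)+35*np.cos(th)); X=[*(c+ux*d),20+120*np.cos(th)-35*np.sin(th)]
    print(hx,round(th,1),np.round(X),proj(T,X).round(0),proj(S,X).round(0))
for n in["spray_bottle"]:
  print(onz(T,(113,267),180).round())
E
```

```text
handle [446. 160. 119.]
-130 0.3 [461. 157. 124.] [[247. 281.]] [[242. 227.]]
-130 0.4 [451. 156. 117.] [[247. 286.]] [[239. 231.]]
-130 0.5 [441. 156. 109.] [[247. 290.]] [[236. 235.]]
-130 0.6 [433. 155.  99.] [[247. 293.]] [[234. 239.]]
-130 0.7 [426. 154.  89.] [[247. 297.]] [[233. 243.]]
-130 0.8 [419. 154.  78.] [[248. 300.]] [[231. 247.]]
-130 0.9 [414. 153.  67.] [[248. 302.]] [[230. 251.]]
-130 1.0 [410. 153.  55.] [[249. 304.]] [[230. 255.]]
-130 1.1 [407. 153.  43.] [[249. 306.]] [[229. 259.]]
-142 0.3 [449. 156. 124.] [[246. 286.]] [[238. 229.]]
-142 0.4 [439. 155. 117.] [[246. 290.]] [[235. 233.]]
-142 0.5 [429. 155. 109.] [[247. 294.]] [[233. 237.]]
-142 0.6 [421. 154.  99.] [[247. 298.]] [[231. 241.]]
-142 0.7 [414. 153.  89.] [[247. 301.]] [[229. 246.]]
-142 0.8 [407. 153.  78.] [[247. 304.]] [[228. 250.]]
-142 0.9 [402. 152.  67.] [[248. 307.]] [[227. 254.]]
-142 1.0 [398. 152.  55.] [[248. 309.]] [[226. 257.]]
-142 1.1 [395. 152.  43.] [[249. 310.]] [[226. 261.]]
[443. 480. 180.]
```

>>> {"name": "apply_moves", "arguments": {"steps": [{"wz": 0.139,"gripper": 1},{"wz": 0.139},{"wz": 0.139},{"wz": 0.139},{"wz": 0.139},{"wz": 0.139},{"wz": 0.139},{}], "grip_force": 20}}

```text
$.steps[0]: bad value
```

>>> {"name": "apply_moves", "arguments": {"steps": [{"dx": -0.205,"dy": 0.035},{"dx": -0.205,"dy": 0.035},{"dx": -0.205,"dy": 0.035},{"dx": -0.205,"dy": 0.035},{"dx": -0.205,"dy": 0.035},{"dx": -0.205,"dy": 0.035},{"dx": -0.205,"dy": 0.035},{"dx": -0.205,"dy": 0.035},{"dx": -0.205,"dy": 0.035},{"dx": -0.205,"dy": 0.035},{}]}}

```text
$.steps[0]: bad value
```

>>> {"name": "apply_moves", "arguments": {"steps": [{"dx": 0,"dy": 0,"dz": 0,"wx": 0,"wy": 0,"wz": 0.139,"gripper": 1},{"dx": 0,"dy": 0,"dz": 0,"wx": 0,"wy": 0,"wz": 0.139,"gripper": 1},{"dx": 0,"dy": 0,"dz": 0,"wx": 0,"wy": 0,"wz": 0.139,"gripper": 1},{"dx": 0,"dy": 0,"dz": 0,"wx": 0,"wy": 0,"wz": 0.139,"gripper": 1},{"dx": 0,"dy": 0,"dz": 0,"wx": 0,"wy": 0,"wz": 0.139,"gripper": 1},{"dx": 0,"dy": 0,"dz": 0,"wx": 0,"wy": 0,"wz": 0.139,"gripper": 1},{"dx": 0,"dy": 0,"dz": 0,"wx": 0,"wy": 0,"wz": 0.139,"gripper": 1}], "grip_force": 20}}

```text
t: 1.2
position: [282.3, 557.6, 222.7]
ee_rot: [-0.0, 0.679, 0.734, 0.0]
ft_force: [0.9, -0.1, -0.6]
gripper_width: 0.399
grip_force: 0.0
```

>>> {"name": "apply_moves", "arguments": {"steps": [{"dx": -0.205,"dy": 0.035,"dz": 0,"wx": 0,"wy": 0,"wz": 0,"gripper": 1},{"dx": -0.205,"dy": 0.035,"dz": 0,"wx": 0,"wy": 0,"wz": 0,"gripper": 1},{"dx": -0.205,"dy": 0.035,"dz": 0,"wx": 0,"wy": 0,"wz": 0,"gripper": 1},{"dx": -0.205,"dy": 0.035,"dz": 0,"wx": 0,"wy": 0,"wz": 0,"gripper": 1},{"dx": -0.205,"dy": 0.035,"dz": 0,"wx": 0,"wy": 0,"wz": 0,"gripper": 1},{"dx": -0.205,"dy": 0.035,"dz": 0,"wx": 0,"wy": 0,"wz": 0,"gripper": 1},{"dx": -0.205,"dy": 0.035,"dz": 0,"wx": 0,"wy": 0,"wz": 0,"gripper": 1},{"dx": -0.205,"dy": 0.035,"dz": 0,"wx": 0,"wy": 0,"wz": 0,"gripper": 1},{"dx": -0.205,"dy": 0.035,"dz": 0,"wx": 0,"wy": 0,"wz": 0,"gripper": 1},{"dx": -0.205,"dy": 0.035,"dz": 0,"wx": 0,"wy": 0,"wz": 0,"gripper": 1}]}}

```text
t: 2.2
position: [386.4, 153.3, 223.0]
ee_rot: [0.0, 0.677, 0.736, 0.0]
ft_force: [1.4, 0.3, 0.1]
gripper_width: 0.004
grip_force: 0.0
```

```bash
python3 - <<'E'
from h import *
s=bot.sense();print(s["position"].round(1),s["ee_rot"].round(3),s["joint_positions"].round(2))
cv2.imwrite("pics/w1.png",bot.capture("wrist"))
E
```

```text
[386.4 153.3 223. ] [0.    0.677 0.736 0.   ] [ 0.35  0.11  2.07 -0.    0.96  0.27]
```

View pics/w1.png

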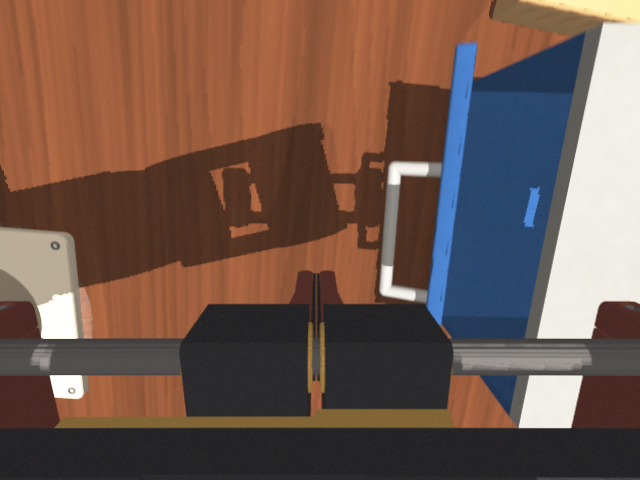

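Wrist view: the handle bar runs from (393,170) to (385,292), right of the shut fingers, with the blue door behind it and nothing in the way of a descent.

```bash
python3 - <<'E'
from h import *
p=bot.camera_params("wrist");T=bot.camera_params("top")
for u in [(393,170),(385,292)]: print(onz(p,u,124).round(1),onz(p,u,114).round(1))
print(tri((p,(389,231)),(T,(243.5,289.3))).round(1))
print(p)
E
```

```text
[441.  208.2 124. ] [443.3 207.8 114. ]
[448.1 109.9 124. ] [450.7 105.7 114. ]
[441.1 161.9 129.6]
{'fx': 341.6781547808186, 'fy': 341.6781547808186, 'cx': 315.83793201665253, 'cy': 240.68648003406412, 'k1': 0.004806801509885828, 'rvec': array([-2.88003216, -0.11711531, -0.01707232]), 'tvec': array([-398.74746783,   81.23044879,  419.69761427])}
```

>>> {"name": "apply_moves", "arguments": {"steps": [{"dx": 0,"dy": 0,"dz": 0.19,"wx": 0,"wy": 0,"wz": 0,"gripper": 1},{"dx": 0,"dy": 0,"dz": 0.19,"wx": 0,"wy": 0,"wz": 0,"gripper": 1},{"dx": 0,"dy": 0,"dz": 0.19,"wx": 0,"wy": 0,"wz": 0,"gripper": 1},{"dx": 0,"dy": 0,"dz": 0,"wx": 0,"wy": 0,"wz": 0,"gripper": 1}]}}

```text
t: 2.65
position: [383.2, 153.6, 105.4]
ee_rot: [-0.002, 0.677, 0.736, -0.004]
ft_force: [-1.4, 0.0, 0.9]
gripper_width: 0.006
grip_force: 0.0
```

>>> {"name": "apply_moves", "arguments": {"steps": [{"dx": 0,"dy": 0.1,"dz": 0,"wx": 0,"wy": 0,"wz": 0,"gripper": 1},{"dx": 0,"dy": 0.08,"dz": 0,"wx": 0,"wy": 0,"wz": 0,"gripper": 1},{"dx": 0,"dy": 0.03,"dz": -0.01,"wx": 0,"wy": 0,"wz": 0,"gripper": 1},{"dx": 0,"dy": 0.03,"dz": -0.01,"wx": 0,"wy": 0,"wz": 0,"gripper": 1},{"dx": 0,"dy": 0.03,"dz": -0.015,"wx": 0,"wy": 0,"wz": 0,"gripper": 1},{"dx": 0,"dy": 0.03,"dz": -0.015,"wx": 0,"wy": 0,"wz": 0,"gripper": 1}]}}

```text
t: 3.25
position: [442.8, 159.2, 119.4]
ee_rot: [-0.002, 0.677, 0.736, -0.002]
ft_force: [-7.6, -0.1, 4.8]
gripper_width: 0.007
grip_force: 3.9
```

Pushing with about 8 N; continue to the stop.

>>> {"name": "apply_moves", "arguments": {"steps": [{"dx": 0,"dy": 0.03,"dz": -0.012,"wx": 0,"wy": 0,"wz": 0,"gripper": 1},{"dx": 0,"dy": 0.03,"dz": -0.01,"wx": 0,"wy": 0,"wz": 0,"gripper": 1},{"dx": 0,"dy": 0.025,"dz": -0.008,"wx": 0,"wy": 0,"wz": 0,"gripper": 1},{"dx": 0,"dy": 0.02,"dz": -0.006,"wx": 0,"wy": 0,"wz": 0,"gripper": 1}]}}

```text
t: 3.65
position: [466.0, 161.5, 126.8]
ee_rot: [-0.0, 0.677, 0.736, -0.0]
ft_force: [-4.6, -0.1, 2.3]
gripper_width: 0.007
grip_force: 2.1
```

>>> {"name": "apply_moves", "arguments": {"steps": [{"dx": 0,"dy": 0.015,"dz": -0.003,"wx": 0,"wy": 0,"wz": 0,"gripper": 1},{"dx": 0,"dy": 0.01,"dz": 0,"wx": 0,"wy": 0,"wz": 0,"gripper": 1}]}}

```text
t: 3.85
position: [471.9, 162.0, 126.8]
ee_rot: [0.0, 0.677, 0.736, 0.0]
ft_force: [-3.5, 1.5, 2.5]
gripper_width: 0.002
grip_force: 1.9
```

>>> {"name": "apply_moves", "arguments": {"steps": [{"dx": 0,"dy": 0.015,"dz": 0,"wx": 0,"wy": 0,"wz": 0,"gripper": 1},{"dx": 0,"dy": 0.01,"dz": 0,"wx": 0,"wy": 0,"wz": 0,"gripper": 1}]}}

```text
t: 4.05
position: [473.7, 161.8, 125.9]
ee_rot: [-0.002, 0.677, 0.736, -0.003]
ft_force: [-17.2, 0.4, 10.7]
gripper_width: 0.005
grip_force: 8.4
```

>>> {"name": "apply_moves", "arguments": {"steps": [{"dx": 0,"dy": 0.01,"dz": 0,"wx": 0,"wy": 0,"wz": 0,"gripper": 1},{"dx": 0,"dy": 0,"dz": 0,"wx": 0,"wy": 0,"wz": 0,"gripper": 1}]}}

```text
t: 4.25
position: [473.7, 161.7, 125.5]
ee_rot: [-0.003, 0.677, 0.736, -0.004]
ft_force: [-18.9, 0.2, 12.4]
gripper_width: 0.007
grip_force: 9.3
```

Hard stop at 19 N: the door is shut. Back off, rise and travel to above the rack.

>>> {"name": "apply_moves", "arguments": {"steps": [{"dx": 0,"dy": -0.2,"dz": 0,"wx": 0,"wy": 0,"wz": 0,"gripper": 1},{"dx": 0,"dy": -0.2,"dz": -0.05,"wx": 0,"wy": 0,"wz": 0,"gripper": 1},{"dx": 0,"dy": 0,"dz": -0.2,"wx": 0,"wy": 0,"wz": 0,"gripper": 1},{"dx": 0,"dy": 0,"dz": -0.2,"wx": 0,"wy": 0,"wz": 0,"gripper": -1},{"dx": 0,"dy": 0,"dz": -0.2,"wx": 0,"wy": 0,"wz": 0,"gripper": -1},{"dx": 0,"dy": 0,"dz": -0.2,"wx": 0,"wy": 0,"wz": 0,"gripper": -1}]}}

```text
t: 4.85
position: [399.8, 156.0, 298.6]
ee_rot: [0.001, 0.677, 0.736, 0.001]
ft_force: [0.6, 0.5, 0.0]
gripper_width: 0.24
grip_force: 0.0
```

>>> {"name": "apply_moves", "arguments": {"steps": [{"dx": -0.21,"dy": 0.036,"dz": 0,"wx": 0,"wy": 0,"wz": 0.0,"gripper": -1},{"dx": -0.21,"dy": 0.036,"dz": 0,"wx": 0,"wy": 0,"wz": 0,"gripper": -1},{"dx": -0.21,"dy": 0.036,"dz": 0,"wx": 0,"wy": 0,"wz": 0,"gripper": -1},{"dx": -0.21,"dy": 0.036,"dz": 0,"wx": 0,"wy": 0,"wz": 0,"gripper": -1},{"dx": -0.21,"dy": 0.036,"dz": 0,"wx": 0,"wy": 0,"wz": 0,"gripper": -1},{"dx": -0.21,"dy": 0.036,"dz": 0,"wx": 0,"wy": 0,"wz": 0,"gripper": -1},{"dx": -0.21,"dy": 0.036,"dz": 0,"wx": 0,"wy": 0,"wz": 0,"gripper": -1},{"dx": -0.21,"dy": 0.036,"dz": 0,"wx": 0,"wy": 0,"wz": 0,"gripper": -1},{"dx": -0.21,"dy": 0.036,"dz": 0,"wx": 0,"wy": 0,"wz": 0,"gripper": -1},{"dx": -0.21,"dy": 0.036,"dz": 0,"wx": 0,"wy": 0,"wz": 0,"gripper": -1},{"dx": -0.21,"dy": 0.036,"dz": 0,"wx": 0,"wy": 0,"wz": 0,"gripper": -1},{"dx": -0.21,"dy": 0.036,"dz": 0,"wx": 0,"wy": 0,"wz": 0,"gripper": -1}]}}

```text
t: 6.05
position: [527.8, -341.8, 296.5]
ee_rot: [0.001, 0.677, 0.736, 0.0]
ft_force: [1.3, 0.4, -0.5]
gripper_width: 0.997
grip_force: 0.0
```

```bash
python3 - <<'E'
from h import *
s=bot.sense();print(s["position"].round(1),s["ee_rot"].round(3),s["joint_positions"].round(2),s["ft_force"])
p=bot.camera_params("wrist");im=bot.capture("wrist");cv2.imwrite("pics/w2.png",im)
R=cv2.Rodrigues(p["rvec"])[0];print("cam",(-R.T@p["tvec"]).round())
hsv=cv2.cvtColor(im,cv2.COLOR_BGR2HSV);h,S,v=cv2.split(hsv)
m=(((h<6)|(h>174))&(S>170)&(v>110)).astype(np.uint8)
n,l,st,c=cv2.connectedComponentsWithStats(m)
for i in range(1,n):
    if st[i,4]>150: print(st[i],c[i].round(1),onz(p,c[i],155).round(1))
t=bot.capture("top");cv2.imwrite("pics/t2.png",t)
E
```

```text
[ 527.8 -341.8  296.5] [0.001 0.677 0.736 0.   ] [-0.59  0.36  1.55 -0.    1.23 -0.68] [ 1.33642712  0.41240695 -0.47811549]
cam [ 522. -273.  459.]
[199 195  39  29 587] [220.  208.8] [ 441.5 -330.7  155. ]
[ 306  196   25   48 1102] [318.2 219.6] [ 530.2 -333.3  155. ]
[327 278  29  36 481] [340.2 294.5] [ 557.4 -404.5  155. ]
```

View pics/w2.png

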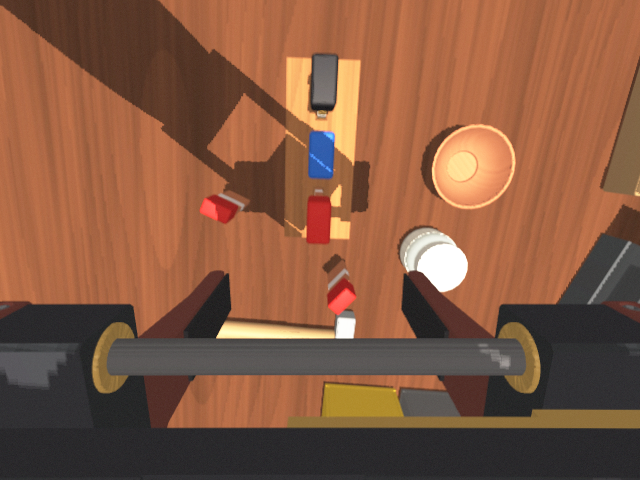

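Wrist view: the copper blade's grip is at (318,220) in the rack, with the blue and black ones above it; the small look-alikes are at (220,209) and (340,294).

```bash
cat >> h.py <<'E'
def rectz(p,m,z,z2=None):
    c=max(cv2.findContours(m.astype(np.uint8),cv2.RETR_EXTERNAL,cv2.CHAIN_APPROX_NONE)[0],key=cv2.contourArea)[:,0]
    return np.array([onz(p,u,z)[:2] for u in c],np.float32)
E
python3 - <<'E'
from h import *
p=bot.camera_params("wrist");im=cv2.imread("pics/w2.png")
hsv=cv2.cvtColor(im,cv2.COLOR_BGR2HSV).astype(int);h,S,v=hsv[...,0],hsv[...,1],hsv[...,2]
red=((h<6)|(h>174))&(S>170)&(v>110)
blue=(h>100)&(h<130)&(S>150)
for nm,m,b in(("red",red,(295,180,345,255)),("blue",blue,(295,110,345,190))):
    k=np.zeros_like(m);k[b[1]:b[3],b[0]:b[2]]=m[b[1]:b[3],b[0]:b[2]]
    w=rectz(p,k,155);print(nm,cv2.minAreaRect(w),w.min(0),w.max(0))
    # row edges (left/right) in world
    for r in range(b[1],b[3],6):
        q=np.where(k[r])[0]
        if len(q)>8: print(r,q[0],q[-1],onz(p,(q[0]-.5,r),155)[:2].round(1),onz(p,(q[-1]+.5,r),155)[:2].round(1),im[r,318],v[r,318])
for u in[(286,57),(285,238),(361,60),(350,238)]: print(onz(p,u,50)[:2].round(1))
E
```

```text
red ((530.7257690429688, -336.2232971191406), (21.20626449584961, 43.73728942871094), 2.7101635932922363) [ 519.583   -358.43274] [ 542.23364 -314.08585]
198 308 328 [ 519.6 -317.2] [ 538.3 -315.7] [ 28  35 146] 146
204 307 330 [ 519.1 -322.6] [ 540.5 -320.9] [ 44  47 188] 188
210 307 330 [ 519.5 -328. ] [ 541.  -326.3] [ 44  48 192] 192
216 307 330 [ 519.9 -333.4] [ 541.5 -331.7] [ 42  43 188] 188
222 307 329 [ 520.3 -338.9] [ 541.1 -337.3] [ 41  40 188] 188
228 307 329 [ 520.7 -344.5] [ 541.6 -342.9] [ 39  44 186] 186
234 307 329 [ 521.1 -350.1] [ 542.1 -348.5] [ 39  42 187] 187
240 306 329 [ 520.6 -355.8] [ 542.6 -354.1] [ 38  42 185] 185
blue ((528.4920654296875, -279.1492004394531), (20.629436492919922, 37.58063507080078), 4.250082969665527) [ 517.84357 -298.0683 ] [ 539.3631  -260.35895]
134 311 333 [ 518.2 -262.7] [ 537.7 -261.2] [174  95  53] 174
140 310 333 [ 517.7 -267.7] [ 538.1 -266.1] [172  94  49] 172
146 310 333 [ 518.1 -272.6] [ 538.6 -271. ] [177  97  54] 177
152 309 333 [ 517.6 -277.6] [ 539.  -275.9] [173  94  48] 173
158 309 332 [ 518.  -282.6] [ 538.6 -281. ] [172  94  49] 172
164 309 332 [ 518.3 -287.6] [ 539.1 -286. ] [172  94  50] 172
170 309 332 [ 518.7 -292.7] [ 539.6 -291.1] [170  91  46] 170
176 310 331 [ 520.  -297.8] [ 539.2 -296.3] [159  85  44] 159
[ 484.2 -181.3]
[ 494.4 -383.1]
[ 565.3 -177.8]
[ 574.4 -376.8]
```

>>> {"name": "apply_moves", "arguments": {"steps": [{"dx": 0.015,"dy": 0.017,"dz": 0,"wx": 0,"wy": 0,"wz": 0.037,"gripper": -1},{"dx": 0,"dy": 0,"dz": 0.2,"wx": 0,"wy": 0,"wz": 0,"gripper": -1},{"dx": 0,"dy": 0,"dz": 0.2,"wx": 0,"wy": 0,"wz": 0,"gripper": -1},{"dx": 0,"dy": 0,"dz": 0.15,"wx": 0,"wy": 0,"wz": 0,"gripper": -1},{"dx": 0,"dy": 0,"dz": 0,"wx": 0,"wy": 0,"wz": 0,"gripper": -1},{"dx": 0,"dy": 0,"dz": 0,"wx": 0,"wy": 0,"wz": 0,"gripper": -1}]}}

```text
t: 6.75
position: [530.6, -335.8, 186.9]
ee_rot: [0.0, 0.691, 0.723, 0.0]
ft_force: [-0.0, 0.0, 1.4]
gripper_width: 0.996
grip_force: 0.0
```

```bash
python3 - <<'E'
from h import *
s=bot.sense();print(s["position"].round(1),s["ee_rot"].round(4))
p=bot.camera_params("wrist");im=bot.capture("wrist");cv2.imwrite("pics/w3.png",im)
hsv=cv2.cvtColor(im,cv2.COLOR_BGR2HSV).astype(int);h,S,v=hsv[...,0],hsv[...,1],hsv[...,2]
red=((h<6)|(h>174))&(S>170)&(v>90)
n,l,st,c=cv2.connectedComponentsWithStats(red.astype(np.uint8))
i=1+np.argmax(st[1:,4]);print(st[i],c[i])
k=l==i;w=rectz(p,k,155);print(cv2.minAreaRect(w))
for r in range(st[i,1],st[i,1]+st[i,3],8):
    q=np.where(k[r])[0];print(r,q[0],q[-1],onz(p,(q[0]-.5,r),155)[:2].round(1),onz(p,(q[-1]+.5,r),155)[:2].round(1),v[r,(q[0]+q[-1])//2])
E
```

```text
[ 530.6 -335.8  186.9] [1.000e-04 6.911e-01 7.227e-01 0.000e+00]
[ 296  223   37   75 2610] [314.24444444 260.35478927]
((529.936279296875, -330.8079833984375), (21.45928955078125, 46.60491943359375), 3.0731661319732666)
223 301 328 [ 521.  -307.9] [ 537.3 -307.2] 153
231 299 330 [ 520.  -312.8] [ 538.7 -311.9] 151
239 297 332 [ 519.  -317.6] [ 540.1 -316.7] 182
247 297 332 [ 519.1 -322.5] [ 540.4 -321.6] 189
255 297 332 [ 519.3 -327.5] [ 540.7 -326.5] 188
263 297 331 [ 519.4 -332.5] [ 540.4 -331.6] 188
271 297 331 [ 519.6 -337.6] [ 540.7 -336.6] 190
279 297 332 [ 519.7 -342.7] [ 541.6 -341.7] 187
287 297 331 [ 519.9 -347.9] [ 541.2 -346.9] 186
295 298 331 [ 520.7 -353.1] [ 541.5 -352.2] 185
```

>>> {"name": "apply_moves", "arguments": {"steps": [{"dx": 0,"dy": 0,"dz": 0.19,"wx": 0,"wy": 0,"wz": 0,"gripper": -1},{"dx": 0,"dy": 0,"dz": 0.175,"wx": 0,"wy": 0,"wz": 0,"gripper": -1},{"dx": 0,"dy": 0,"dz": 0,"wx": 0,"wy": 0,"wz": 0,"gripper": -1},{"dx": 0,"dy": 0,"dz": 0,"wx": 0,"wy": 0,"wz": 0,"gripper": 1},{"dx": 0,"dy": 0,"dz": 0,"wx": 0,"wy": 0,"wz": 0,"gripper": 1},{"dx": 0,"dy": 0,"dz": 0,"wx": 0,"wy": 0,"wz": 0,"gripper": 1},{"dx": 0,"dy": 0,"dz": 0,"wx": 0,"wy": 0,"wz": 0,"gripper": 1},{"dx": 0,"dy": 0,"dz": 0,"wx": 0,"wy": 0,"wz": 0,"gripper": 1},{"dx": 0,"dy": 0,"dz": 0,"wx": 0,"wy": 0,"wz": 0,"gripper": 1}], "grip_force": 25}}

```text
t: 7.7
position: [530.2, -336.0, 113.9]
ee_rot: [0.0, 0.691, 0.723, 0.0]
ft_force: [-0.3, -0.1, -0.1]
gripper_width: 0.493
grip_force: 0.0
```

>>> {"name": "apply_moves", "arguments": {"steps": [{"dx": 0,"dy": 0,"dz": 0,"wx": 0,"wy": 0,"wz": 0,"gripper": 1},{"dx": 0,"dy": 0,"dz": 0,"wx": 0,"wy": 0,"wz": 0,"gripper": 1}], "grip_force": 25}}

```text
t: 7.9
position: [530.1, -335.9, 113.4]
ee_rot: [-0.0, 0.691, 0.723, -0.0]
ft_force: [-0.2, 0.1, -0.1]
gripper_width: 0.312
grip_force: 0.0
```

>>> {"name": "apply_moves", "arguments": {"steps": [{"dx": 0,"dy": 0,"dz": 0,"wx": 0,"wy": 0,"wz": 0,"gripper": 1},{"dx": 0,"dy": 0,"dz": 0,"wx": 0,"wy": 0,"wz": 0,"gripper": 1},{"dx": 0,"dy": 0,"dz": 0,"wx": 0,"wy": 0,"wz": 0,"gripper": 1},{"dx": 0,"dy": 0,"dz": 0,"wx": 0,"wy": 0,"wz": 0,"gripper": 1}]}}

```text
t: 8.3
position: [530.1, -335.9, 113.4]
ee_rot: [-0.0, 0.691, 0.723, -0.0]
ft_force: [0.0, -0.4, -0.4]
gripper_width: 0.248
grip_force: 25.0
```

>>> {"name": "apply_moves", "arguments": {"steps": [{"dx": 0,"dy": 0,"dz": -0.05,"wx": 0,"wy": 0,"wz": 0,"gripper": 1},{"dx": 0,"dy": 0,"dz": -0.1,"wx": 0,"wy": 0,"wz": 0,"gripper": 1},{"dx": 0,"dy": 0,"dz": -0.1,"wx": 0,"wy": 0,"wz": 0,"gripper": 1},{"dx": 0,"dy": 0,"dz": -0.2,"wx": 0,"wy": 0,"wz": 0,"gripper": 1},{"dx": 0,"dy": 0,"dz": -0.2,"wx": 0,"wy": 0,"wz": 0,"gripper": 1},{"dx": 0,"dy": 0,"dz": -0.2,"wx": 0,"wy": 0,"wz": 0,"gripper": 1},{"dx": 0,"dy": 0,"dz": -0.2,"wx": 0,"wy": 0,"wz": 0,"gripper": 1},{"dx": 0,"dy": 0,"dz": -0.2,"wx": 0,"wy": 0,"wz": 0,"gripper": 1}]}}

```text
t: 9.1
position: [529.6, -335.5, 365.5]
ee_rot: [-0.0, 0.691, 0.723, -0.0]
ft_force: [-0.5, -1.3, -3.6]
gripper_width: 0.25
grip_force: 25.0
```

>>> {"name": "apply_moves", "arguments": {"steps": [{"dx": 0.223,"dy": 0.0556,"dz": 0,"wx": 0,"wy": 0,"wz": 0,"gripper": 1},{"dx": 0.223,"dy": 0.0556,"dz": 0,"wx": 0,"wy": 0,"wz": 0,"gripper": 1},{"dx": 0.223,"dy": 0.0556,"dz": 0,"wx": 0,"wy": 0,"wz": 0,"gripper": 1},{"dx": 0.223,"dy": 0.0556,"dz": 0,"wx": 0,"wy": 0,"wz": 0,"gripper": 1},{"dx": 0.223,"dy": 0.0556,"dz": 0,"wx": 0,"wy": 0,"wz": 0,"gripper": 1},{"dx": 0.223,"dy": 0.0556,"dz": 0,"wx": 0,"wy": 0,"wz": 0,"gripper": 1},{"dx": 0.223,"dy": 0.0556,"dz": 0,"wx": 0,"wy": 0,"wz": 0,"gripper": 1},{"dx": 0.223,"dy": 0.0556,"dz": 0,"wx": 0,"wy": 0,"wz": 0,"gripper": 1},{"dx": 0.223,"dy": 0.0556,"dz": 0,"wx": 0,"wy": 0,"wz": 0,"gripper": 1},{"dx": 0.223,"dy": 0.0556,"dz": 0,"wx": 0,"wy": 0,"wz": 0,"gripper": 1},{"dx": 0,"dy": 0,"dz": 0,"wx": 0,"wy": 0,"wz": -0.035,"gripper": 1},{"dx": 0,"dy": 0,"dz": 0,"wx": 0,"wy": 0,"wz": 0,"gripper": 1}]}}

```text
t: 10.3
position: [621.0, 115.9, 363.3]
ee_rot: [-0.0, 0.677, 0.736, -0.0]
ft_force: [-0.4, -0.5, -2.7]
gripper_width: 0.251
grip_force: 25.0
```

```bash
python3 - <<'E'
from h import *
s=bot.sense();print(s["position"].round(1),s["ee_rot"].round(4),s["gripper_width"],s["grip_force"],s["ft_force"].round(1))
p=bot.camera_params("wrist");im=bot.capture("wrist");cv2.imwrite("pics/w4.png",im)
R=cv2.Rodrigues(p["rvec"])[0];print("cam",(-R.T@p["tvec"]).round())
E
```

```text
[621.  115.9 363.3] [-2.000e-04  6.768e-01  7.361e-01 -4.000e-04] 0.25083238458502466 24.999302923679352 [-0.4 -0.5 -2.7]
cam [616. 185. 526.]
```

View pics/w4.png

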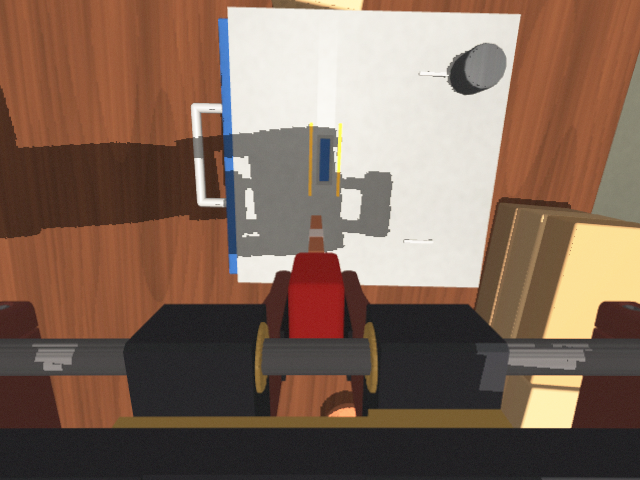

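Wrist view: the door lies shut against the front. The slot is at (324,160) between the yellow lines, and the held blade's tip edge is at about (316,215).

```bash
cat > sl.py <<'E'
from h import *
import sys
def fit(x,y,n=3):
    x=np.array(x,float);y=np.array(y,float)
    for _ in range(n):
        f=np.polyfit(y,x,1);r=abs(x-np.polyval(f,y));k=r<=max(.6,2*np.median(r));x,y=x[k],y[k]
    return f
def slot(im,p,box,z=180):
    a,b,c,d=box
    h,S,v=[q.astype(int) for q in cv2.split(cv2.cvtColor(im,cv2.COLOR_BGR2HSV))]
    m=(h>95)&(h<130)&(S>110); k=np.zeros_like(m);k[b:d,a:c]=m[b:d,a:c]
    w=rectz(p,k,z); print("slot blue",cv2.minAreaRect(w))
    y=(h>15)&(h<35)&(S>120); k=np.zeros_like(y);k[b:d,a:c]=y[b:d,a:c]
    n,l,st,cc=cv2.connectedComponentsWithStats(k.astype(np.uint8))
    for i in range(1,n):
        if st[i,4]>40:
            w=rectz(p,l==i,z); print("line",cv2.minAreaRect(w),onz(p,cc[i],z)[:2].round(1))
E
python3 - <<'E'
from sl import *
im=cv2.imread("pics/w4.png");p=bot.camera_params("wrist")
slot(im,p,(290,100,360,210))
for r in range(130,192,4): print(r,im[r,312:340].max(1))
hsv=cv2.cvtColor(im,cv2.COLOR_BGR2HSV)
for r in range(208,254,4): print(r,[tuple(map(int,hsv[r,c])) for c in range(304,330,3)])
print("tipcentre edge",onz(p,(316,214.5),260).round(1), onz(p,(309.5,214.5),260).round(1),onz(p,(322.5,214.5),260).round(1))
B=cv2.resize(im[110:270,250:390],None,fx=4,fy=4,interpolation=cv2.INTER_CUBIC)[:600];cv2.imwrite("pics/c4.png",B)
E
```

```text
slot blue ((624.9423217773438, 175.5010223388672), (8.659507751464844, 39.50201416015625), 3.234741449356079)
line ((611.0338745117188, 174.22592163085938), (3.2518365383148193, 69.03218078613281), 3.328497886657715) [610.9 175.7]
line ((638.9949951171875, 175.54840087890625), (3.4689321517944336, 69.14381408691406), 3.2440149784088135) [639.1 175.4]
130 [179 139 123 124 126 125 127 123 127 127 126 125 125 125 125 125 124 125
 124 123 123 125 121 145 156 227 250 255]
134 [167 135 124 127 125 122 123 121 121 123 123 123 123 125 125 120 124 122
 124 125 123 124 123 123 222 241 253 255]
138 [166 134 125 125 123 115 111 110 101  99  97  98  98  96  96  95  96  96
 107 111 111 114 121 127 124 124 254 255]
142 [163 130 126 124 121 114 109 102 108 106 104 106 103 103 103 105 105 100
 102 108 108 116 123 124 121 122 254 255]
146 [151 121 124 121 120 112 102 101 102 102 106 103 102 104 102 104 105  96
  98 110 106 119 124 126 124 172 255 255]
150 [155 121 123 124 120 113 109 104 101 105 104 105 103 101 103 103 100  99
 100 107 108 229 244 242 242 218 255 255]
154 [152 123 125 125 121 112 109 
[... 2212 characters left out ...]
 156), (10, 71, 157), (9, 55, 166), (25, 13, 117), (20, 19, 118)]
240 [(25, 13, 120), (21, 15, 119), (9, 150, 126), (9, 150, 124), (10, 153, 123), (8, 151, 127), (9, 149, 125), (19, 17, 119), (23, 17, 119)]
244 [(23, 17, 121), (25, 13, 120), (10, 149, 125), (9, 147, 125), (9, 145, 127), (10, 151, 123), (9, 153, 125), (23, 17, 119), (21, 15, 120)]
248 [(21, 15, 120), (30, 13, 118), (9, 149, 125), (10, 150, 126), (9, 151, 125), (9, 149, 125), (9, 154, 126), (23, 19, 121), (19, 17, 122)]
252 [(4, 89, 121), (2, 89, 121), (5, 172, 141), (6, 170, 144), (5, 168, 143), (7, 171, 143), (6, 169, 142), (4, 84, 143), (6, 59, 213)]
tipcentre edge [620.1 135.  260. ] [615.  134.6 260. ] [625.2 135.4 260. ]
```

View pics/c4.png

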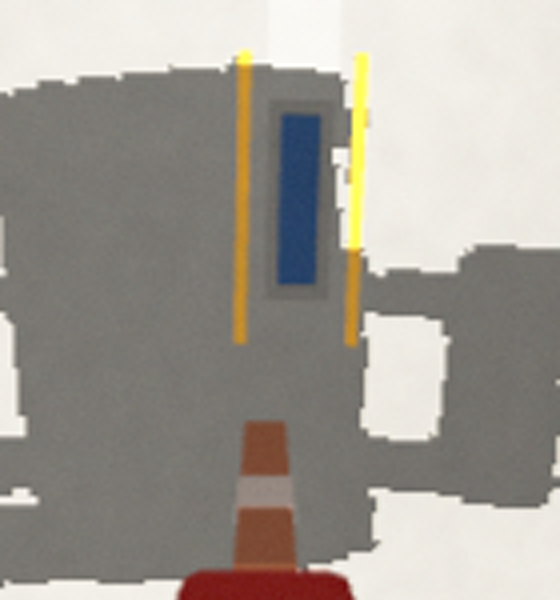

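>>> {"name": "apply_moves", "arguments": {"steps": [{"dx": 0.077,"dy": 0.032,"dz": 0,"wx": 0,"wy": 0,"wz": 0.025,"gripper": 1},{"dx": 0,"dy": 0,"dz": 0.12,"wx": 0,"wy": 0,"wz": 0,"gripper": 1},{"dx": 0,"dy": 0,"dz": 0.12,"wx": 0,"wy": 0,"wz": 0,"gripper": 1},{"dx": 0,"dy": 0,"dz": 0.1,"wx": 0,"wy": 0,"wz": 0,"gripper": 1},{"dx": 0,"dy": 0,"dz": 0,"wx": 0,"wy": 0,"wz": 0,"gripper": 1},{"dx": 0,"dy": 0,"dz": 0,"wx": 0,"wy": 0,"wz": 0,"gripper": 1}]}}

```text
t: 10.95
position: [626.7, 129.5, 296.0]
ee_rot: [-0.0, 0.688, 0.726, -0.0]
ft_force: [0.6, 0.3, -2.6]
gripper_width: 0.25
grip_force: 25.0
```

```bash
python3 - <<'E'
from sl import *
s=bot.sense();print(s["position"].round(1),s["ee_rot"].round(4),s["gripper_width"])
p=bot.camera_params("wrist");im=bot.capture("wrist");cv2.imwrite("pics/w5.png",im)
print(proj(p,[[625,175.3,180],[628,150,190]]))
slot(im,p,(270,60,380,240))
x,y=proj(p,[[627,152,190]])[0].round().astype(int)
a,b=x-75,y-110
B=cv2.resize(im[b:b+150,a:a+150],None,fx=4,fy=4,interpolation=cv2.INTER_CUBIC)
cv2.imwrite("pics/c5.png",B);print("crop",a,b)
E
```

```text
[626.7 129.5 296. ] [-1.000e-04  6.881e-01  7.256e-01 -1.000e-04] 0.2501453030077527
[[315.95486287 180.17605647]
 [318.05006218 213.54515266]]
slot blue ((624.9464721679688, 177.0716552734375), (8.187132835388184, 38.841796875), 3.0175411701202393)
line ((639.052734375, 177.4258270263672), (2.4767744541168213, 69.76888275146484), 3.7159242630004883) [638.9 179.1]
line ((610.7908935546875, 175.5611572265625), (3.196451425552368, 69.0287094116211), 3.472501277923584) [610.7 177.1]
crop 242 101
```

View pics/c5.png

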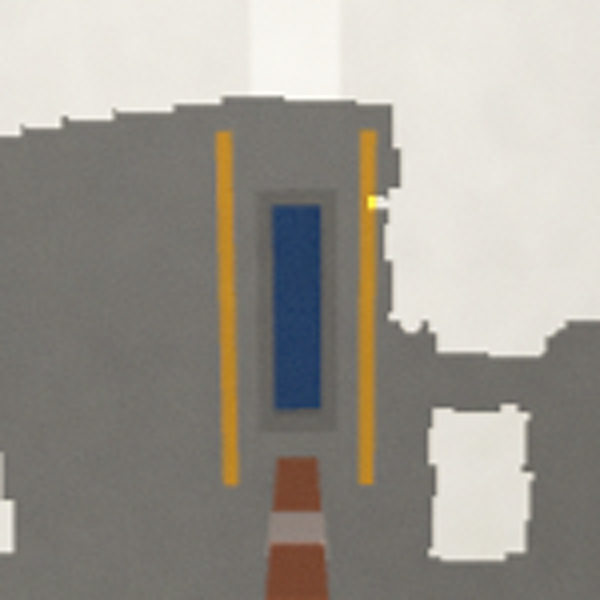

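Crop: the slot rim is centred at crop (296,310) and the blade's tip edge at crop (297,457), which puts them nearly in line.

```bash
python3 - <<'E'
from sl import *
s=bot.sense();p=bot.camera_params("wrist")
px=lambda c:(242+c[0]/4-.4,101+c[1]/4-.4)
n=s["ee_rot"];a=2*np.arctan2(n[2],n[1])-np.pi/2;print("tool yaw",np.degrees(a))
ey=np.array([-np.sin(a),np.cos(a)]);ex=np.array([np.cos(a),np.sin(a)])
c=[onz(p,px(u),180)[:2] for u in[(256,189),(336,189),(336,431),(256,431)]]
S=np.mean(c,0);print("slot",S.round(2),"size",np.linalg.norm(c[0]-c[1]),np.linalg.norm(c[1]-c[2]))
e=onz(p,px((297,457)),192.6)[:2];t=e-20*ey
print("w",np.linalg.norm(onz(p,px((276,457)),192.6)-onz(p,px((318,457)),192.6)))
print("tip",t.round(2),"minus tcp",(t-s["position"][:2]).round(2)); d=S-t
print("dx mm",d@ey,"dy mm",d@ex)
E
```

```text
tool yaw 3.057679814414952
slot [625.38 176.66] size 15.780241958147773 48.15500026655569
w 8.313435640931694
tip [628.06 129.53] minus tcp [ 0.87 -0.18]
dx mm 47.199116764757704 dy mm -0.16530023440756406
```

>>> {"name": "apply_moves", "arguments": {"steps": [{"dx": 0.118,"dy": 0,"dz": 0,"wx": 0,"wy": 0,"wz": 0,"gripper": 1},{"dx": 0.118,"dy": -0.001,"dz": 0,"wx": 0,"wy": 0,"wz": 0,"gripper": 1},{"dx": 0,"dy": 0,"dz": 0,"wx": 0,"wy": 0,"wz": 0,"gripper": 1},{"dx": 0,"dy": 0,"dz": 0.04,"wx": 0,"wy": 0,"wz": 0,"gripper": 1},{"dx": 0,"dy": 0,"dz": 0,"wx": 0,"wy": 0,"wz": 0,"gripper": 1},{"dx": 0,"dy": 0,"dz": 0.02,"wx": 0,"wy": 0,"wz": 0,"gripper": 1},{"dx": 0,"dy": 0,"dz": 0.015,"wx": 0,"wy": 0,"wz": 0,"gripper": 1},{"dx": 0,"dy": 0,"dz": 0,"wx": 0,"wy": 0,"wz": 0,"gripper": 1}]}}

```text
t: 11.8
position: [623.6, 177.0, 279.8]
ee_rot: [-0.0, 0.688, 0.726, -0.0]
ft_force: [0.2, 0.6, -2.5]
gripper_width: 0.247
grip_force: 25.0
```

>>> {"name": "apply_moves", "arguments": {"steps": [{"dx": 0,"dy": 0.002,"dz": 0.01,"wx": 0,"wy": 0,"wz": 0,"gripper": 1},{"dx": 0,"dy": 0,"dz": 0.01,"wx": 0,"wy": 0,"wz": 0,"gripper": 1},{"dx": 0,"dy": 0,"dz": 0.01,"wx": 0,"wy": 0,"wz": 0,"gripper": 1}]}}

```text
t: 12.1
position: [624.3, 177.4, 274.4]
ee_rot: [0.0, 0.687, 0.726, -0.0]
ft_force: [0.1, -0.0, -1.7]
gripper_width: 0.249
grip_force: 25.0
```

>>> {"name": "apply_moves", "arguments": {"steps": [{"dx": 0,"dy": 0,"dz": 0.015,"wx": 0,"wy": 0,"wz": 0,"gripper": 1},{"dx": 0,"dy": 0,"dz": 0.015,"wx": 0,"wy": 0,"wz": 0,"gripper": 1}]}}

```text
t: 12.3
position: [624.3, 177.4, 268.3]
ee_rot: [0.0, 0.687, 0.726, -0.0]
ft_force: [0.3, -1.4, -2.3]
gripper_width: 0.247
grip_force: 25.0
```

It's in the slot with no resistance; lower to band depth.

>>> {"name": "apply_moves", "arguments": {"steps": [{"dx": 0,"dy": 0,"dz": 0.025,"wx": 0,"wy": 0,"wz": 0,"gripper": 1},{"dx": 0,"dy": 0,"dz": 0.025,"wx": 0,"wy": 0,"wz": 0,"gripper": 1},{"dx": 0,"dy": 0,"dz": 0.025,"wx": 0,"wy": 0,"wz": 0,"gripper": 1},{"dx": 0,"dy": 0,"dz": 0.025,"wx": 0,"wy": 0,"wz": 0,"gripper": 1}]}}

```text
t: 12.7
position: [624.2, 177.4, 247.9]
ee_rot: [0.0, 0.687, 0.726, -0.0]
ft_force: [0.5, -1.6, -2.4]
gripper_width: 0.246
grip_force: 25.0
```

>>> {"name": "apply_moves", "arguments": {"steps": [{"dx": 0,"dy": 0,"dz": 0.03,"wx": 0,"wy": 0,"wz": 0,"gripper": 1},{"dx": 0,"dy": 0,"dz": 0.03,"wx": 0,"wy": 0,"wz": 0,"gripper": 1},{"dx": 0,"dy": 0,"dz": 0.03,"wx": 0,"wy": 0,"wz": 0,"gripper": 1},{"dx": 0,"dy": 0,"dz": 0.03,"wx": 0,"wy": 0,"wz": 0,"gripper": 1},{"dx": 0,"dy": 0,"dz": 0,"wx": 0,"wy": 0,"wz": 0,"gripper": 1},{"dx": 0,"dy": 0,"dz": 0,"wx": 0,"wy": 0,"wz": 0,"gripper": 1}]}}

```text
t: 13.3
position: [623.8, 177.4, 223.9]
ee_rot: [-0.0, 0.687, 0.726, -0.001]
ft_force: [-0.4, -2.6, -4.9]
gripper_width: 0.249
grip_force: 25.0
```

```bash
python3 - <<'E'
from sl import *
s=bot.sense();print(s["position"].round(1),s["ft_force"].round(1),s["grip_force"])
a=cv2.resize(bot.capture("scene")[100:280,200:380],None,fx=2.2,fy=2.2);b=bot.capture("wrist")[60:360,120:520]
W=np.zeros((400,800,3),np.uint8);W[:396,:396]=a;W[:300,400:]=b;cv2.imwrite("pics/f.png",W)
E
```

```text
[623.8 177.4 223.9] [-0.4 -2.6 -4.9] 24.99954879283905
```

View pics/f.png

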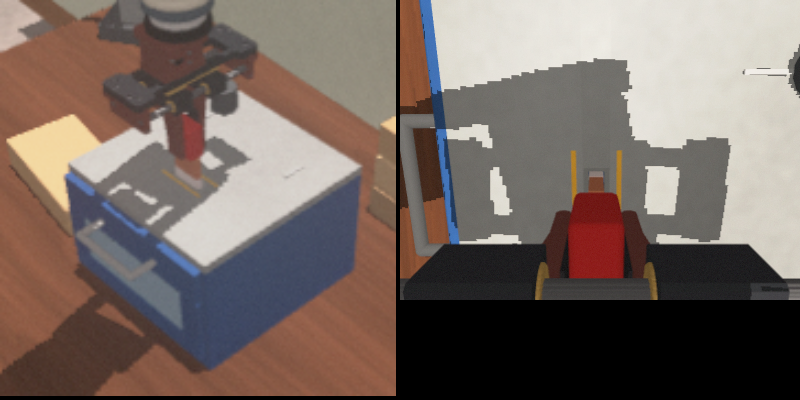

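The picture shows the blade in the slot between the yellow lines, with the white band at the mouth (crop (190,180)), the grip clear above and the door shut. Handing in.

```bash
python3 -c "
from station import bot
print(bot.hand_in())"
```

```text
the job is handed in; nothing more can be done
None
```

I pushed the door shut to its stop and lowered the copper blade through the slot to its white band, still gripped at 25 N; the job is handed in, but no verdict came back.

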